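# Fill the vial carrier and hold it ready to carry

## Robot

A 6-joint arm with a two-finger parallel gripper is mounted at the origin on the work surface. World frame = base frame: x ahead of the robot, y to its left, z up, the work surface at z = 0. Lengths are in m, angles in rad, forces in N, time in s.
With the tool pointing down it reaches from about 0.35 to 0.975 m from the base axis. Payload 4.9 kg.
Tool frame: the origin (TCP) lies on the centre line of the jaws, within the pads' length; the fingertips stand 17 mm ahead of it and the grasp point (between the pads) lies 2 mm behind it; z points along the fingers, y is the direction in which the jaws open and shut (so a half turn about z gives the same grasp; the last joint's range is limited). The gripper opens to 85 mm and grips with 20 to 120 N. Pads are 22 mm wide; open, the fingers measure 114 mm over their backs; the gripper's body (76 mm by 85 mm) begins 54 mm behind the grasp point. The pads swing forward as they close: fully open they stand 13 mm farther back than shut.
Start: joints at [1.167, 0.053, 1.613, -0, 1.476, -0.119], TCP at [0.176, 0.6, 0.248] pointing down, gripper open.
Joint ranges: [-3.01, 3.01], [-1.01, 2.22], [0.06, 2.58], [-1.02, 4.17], [0.09, 2.62], [-3.14, 3.14]. Speed limits (rad/s): [2.57, 2.57, 3.14, 3.14, 3.14, 3.14].

## Interface

Orientations are given as a unit quaternion [x, y, z, w].
In Python, from cell import env, eyes, job gives the robot as it stands.
- The arm moves only by the tool move_arm, never from a script. Its arguments are lists of equal length, an entry for each row: "delta_pos": the shift along the world's x, y, z in m, a list of three; "roll": the turn about the world's z in degrees; "fingers": the opening in per cent of the stroke, from 0 (shut) to 100 (fully open). A call has 1 to 5 rows; each row is the pose to reach, as a shift and turn from the pose commanded when the call began; what a row does not reach only later rows make up. A row lasts 1/8 s, in which the tool goes at most 62.5 mm and 10.7 degrees, less where a joint would pass 70% of its speed; a pose out of reach is approached as far as the arm can. A call with a gripper value outside its range is refused whole. The fingers move at their own pace and stop on an object; "force" is the grip in N (left out, the last holds). Time passes only in rows, so rows that repeat a pose let the fingers close. It gives the time, the measured TCP pose, the force and the opening at its end, in the units of the state.
- env.state(): the state, without advancing time (a new reading comes with each control period).
- eyes.camera(name): name is "side" or "top"; returns a dict with "image" (384x512x3 uint8, red, green, blue), "intrinsics" (3x3 intrinsics, pixels), "rvec" (rotation vector, rad) and "tvec" (3), from world to camera coordinates, as OpenCV has them. Camera axes: x right, y down, z forward; pixel columns grow to the right and rows downward; lengths in m; the calibration is good to about 2 mm. A picture is of the moment at which its call begins. There is no depth.
- job.close_job(): hands the job in, once; it reports no verdict.
The state is a dict: "clock": time; "joints": joint angles; "joint_vel": joint speeds; "effort": joint torques, N m; "tcp_pos": TCP position; "tcp_rot": TCP orientation; "ft_force": force on the tool from outside, world axes, zero at the start; "ft_torque": the same for the moment, N m; "grip_width": opening from 0.0 (shut) to 1.0 (fully open).
Only numpy, scipy, OpenCV 4.12 (cv2) and the standard library are available. Lean on these libraries where they do the work, as an engineer would, in place of code of your own. Each camera call takes 0.05 s, during which the arm holds its last target.

## Task

Take the two loose vials from the pale green tray and set them upright, without dropping them, into the two empty wells of the blue carrier on the counter, so that it holds two full rows. Then grip the carrier by its bar handle, lift it at least 10 cm clear of the counter without tipping it, and keep it level and still in the air: finish while holding it up. Leave the cartons and the ointment jar where they are.

Things in the scene. Friction and masses are not known exactly. Their poses are not given: they have to be found in the camera images.
- carrier: blue vial carrier, loose: a plate 130 (x) by 190 (y) by 20 mm thick with four round wells (35 mm wide, 12 mm deep) in two rows of two, and along its middle a fixed steel bar handle. Origin: centre of its underside, on the counter at the start; z up, y along the handle. About 0.35 kg empty, about 0.63 kg full; balanced about the middle of the handle when all four wells are filled
- handle (a point): middle of the carrier's handle bar, 70 mm above the carrier's underside. The bar is flat-sided: 14 mm thick (carrier x), 164 mm long (carrier y), 20 mm tall (60 to 80 mm above the underside); a post 14 mm by 10 mm carries each end, 77 mm either side of the middle. Under the bar it is open down to the plate
- tray: pale green square tray, fixed: 180 by 180 mm, floor 8 mm above the counter, rim 14 mm above the counter and 8 mm thick. Origin: centre of its underside; x and y along its sides. Two loose vials stand on it, at least 70 mm apart along tray y
- well0 (a point): centre of the floor of one well of the carrier, at carrier x -40 mm, y -48 mm, 8 mm above the carrier's underside and 12 mm below the plate's top. Empty at the start
- well1 (a point): centre of the floor of one well of the carrier, at carrier x -40 mm, y +48 mm, 8 mm above the carrier's underside and 12 mm below the plate's top. Empty at the start
- well2 (a point): centre of the floor of one well of the carrier, at carrier x +40 mm, y -48 mm, 8 mm above the carrier's underside and 12 mm below the plate's top. Holds a vial at the start
- well3 (a point): centre of the floor of one well of the carrier, at carrier x +40 mm, y +48 mm, 8 mm above the carrier's underside and 12 mm below the plate's top. Holds a vial at the start
- vial_a: amber glass medicine vial with a white label and a yellow cap, standing upright: body 30 mm diameter and straight up to 50 mm, neck, then cap 23 mm diameter, 68 mm tall in all, about 0.07 kg. Origin: centre of its underside; z up along its axis. One of four identical vials: at the start two stand loose on the pale green tray and two already stand in the carrier; which is which varies
- vial_b: amber glass medicine vial with a white label and a yellow cap, standing upright: body 30 mm diameter and straight up to 50 mm, neck, then cap 23 mm diameter, 68 mm tall in all, about 0.07 kg. Origin: centre of its underside; z up along its axis. One of four identical vials: at the start two stand loose on the pale green tray and two already stand in the carrier; which is which varies
- vial_c: amber glass medicine vial with a white label and a yellow cap, standing upright: body 30 mm diameter and straight up to 50 mm, neck, then cap 23 mm diameter, 68 mm tall in all, about 0.07 kg. Origin: centre of its underside; z up along its axis. One of four identical vials: at the start two stand loose on the pale green tray and two already stand in the carrier; which is which varies
- vial_d: amber glass medicine vial with a white label and a yellow cap, standing upright: body 30 mm diameter and straight up to 50 mm, neck, then cap 23 mm diameter, 68 mm tall in all, about 0.07 kg. Origin: centre of its underside; z up along its axis. One of four identical vials: at the start two stand loose on the pale green tray and two already stand in the carrier; which is which varies
- carton_navy: dark navy carton with a pink band lying on the counter, 80 by 150 by 40 mm tall; leave alone. Origin: centre of its underside
- carton_orange: orange carton with a white band lying on the counter, 70 by 140 by 50 mm tall; leave alone. Origin: centre of its underside
- jar: white ointment jar with a teal lid, 58 mm diameter, 44 mm tall, on the counter near the robot; leave alone. Origin: centre of its underside

How it is judged:
By the outcome, as a careful person would: the job done as asked, in the order asked, and still so for the second after the job is handed in, while the arm keeps its last pose, push and grip.
It also fails if it takes over 67 s, if anything falls off the work surface, if the arm or the gripper's body presses on something with over 40 N, if the wrist force passes 120 N, or if a joint passes its speed limit or range.

## Working session

There is one attempt and no reset: what is moved stays moved. The work goes in short steps, Python scripts to look and compute and a tool call to move; the robot and the scene stay as the last step left them, time stands still between calls to the robot, and variables do not carry over. Pictures are saved under pics/ and viewed, and the job is handed in when it is done.

Besides the shell and the picture viewer there is one more tool, called after "Emit:" as name([rows], argument=value, ...), one row to a line, values as JSON. move_arm: Moves the arm, as the interface text tells. Its arguments: {"type":"object","properties":{"delta_pos":{"type":"array","items":{"type":"array","items":{"type":"number"}}},"roll":{"type":"array","items":{"type":"number"}},"fingers":{"type":"array","items":{"type":"number"}},"force":{"type":"number"}},"required":["delta_pos","roll","fingers"]}

```bash
mkdir -p pics; ls
python3 - <<'E'
from cell import env, eyes, job
import cv2
print(env.state())
for n in ("side","top"):
    c=eyes.camera(n); cv2.imwrite(f"pics/{n}0.png",c["image"][:,:,::-1]); print(n,c["intrinsics"],c["rvec"],c["tvec"])
E
```

```text
pics
{'clock': 0.0, 'joints': array([ 1.16697840e+00,  5.33450505e-02,  1.61427612e+00, -1.04735560e-05,
        1.47601869e+00, -1.19027849e-01]), 'joint_vel': array([1.25261506e-03, 5.77778711e-05, 8.28256127e-05, 1.44632628e-03,
       1.18772205e-04, 2.87017012e-04]), 'effort': array([ 8.64431295e-04, -3.93697894e+01, -3.70169377e+01, -1.60020204e-04,
        7.49001105e-03,  1.45342426e-06]), 'tcp_pos': array([0.17538446, 0.59927696, 0.247081  ]), 'tcp_rot': array([ 1.41913746e-01,  9.89878498e-01, -9.90168566e-04, -2.59519234e-04]), 'ft_force': array([-0.1659589 , -0.31612059,  0.76368695]), 'ft_torque': array([ 0.01114249,  0.0204541 , -0.07548186]), 'grip_width': 0.9990057623317306}
side [[388.37686318   0.         255.99007729]
 [  0.         388.37686318 191.78776489]
 [  0.           0.           1.        ]] [ 0.53849685 -2.79286089  1.02676941] [0.52854912 0.16879509 0.6553488 ]
top [[405.96541589   0.         249.28768493]
 [  0.         405.96541589 190.15806527]
 [  0.           0.           1.        ]] [ 2.16696619 -2.1772715   0.1105972 ] [0.01034929 0.57571498 0.85490986]
```

View pics/side0.png

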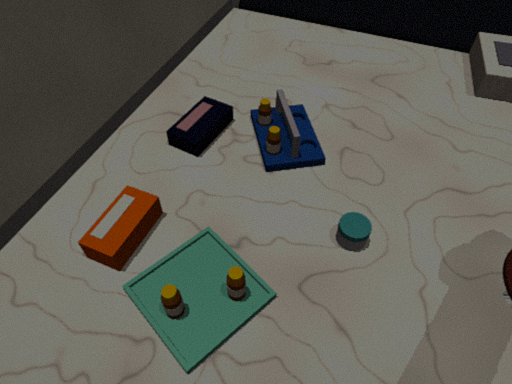

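View pics/top0.png

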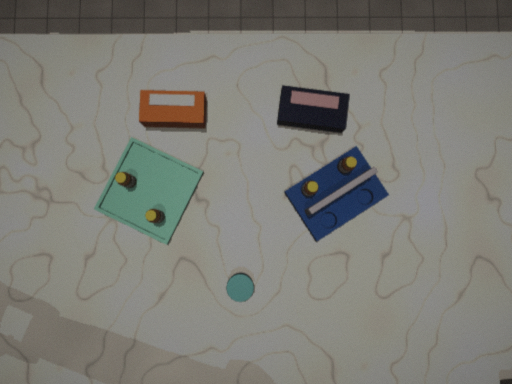

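The top view shows the tray vials with caps near (125,180) and (154,216). The carrier is near (337,193), with its empty wells at about (330,220) and (365,197), and the handle runs from about (311,211) to (376,171). The side view shows the same layout. Next I'll measure.

```bash
cat > h.py <<'E'
import numpy as np, cv2
from cell import env, eyes, job
def ray(c,uv,z):
    K=c["intrinsics"];R=cv2.Rodrigues(np.array(c["rvec"],float))[0];t=np.array(c["tvec"],float).ravel()
    uv=np.atleast_2d(uv).astype(float)
    d=np.c_[uv,np.ones(len(uv))]@np.linalg.inv(K).T@R
    C=-R.T@t
    return C+d*((z-C[2])/d[:,2])[:,None]
def hsv(c): return cv2.cvtColor(c["image"],cv2.COLOR_RGB2HSV)
def blobs(m,amin=15):
    n,l,s,ce=cv2.connectedComponentsWithStats(m.astype(np.uint8))
    return [(s[i,4],ce[i],l==i) for i in range(1,n) if s[i,4]>=amin]
def yellow(c):
    h=hsv(c); return cv2.inRange(h,(22,150,110),(34,255,255))>0
def tri(c1,u1,c2,u2):
    P=[]
    for c in (c1,c2):
        R=cv2.Rodrigues(np.array(c["rvec"],float))[0]
        P.append(c["intrinsics"]@np.c_[R,np.array(c["tvec"],float).ravel()])
    X=cv2.triangulatePoints(P[0],P[1],np.array(u1,float).reshape(2,1),np.array(u2,float).reshape(2,1)).ravel()
    return X[:3]/X[3]
E
python3 - <<'E'
from h import *
np.set_printoptions(precision=4,suppress=True)
C={n:eyes.camera(n) for n in("side","top")}
for n,c in C.items():
    print(n)
    for a,ce,m in blobs(yellow(c)): print(a,ce,ray(c,ce,0.072)[0])
    h=hsv(c); b=max(blobs((cv2.inRange(h,(105,150,50),(120,255,255))>0)&(c["image"][:,:,2]>80)),key=lambda x:x[0])
    ys,xs=np.nonzero(b[2]); hull=cv2.convexHull(np.c_[xs,ys].astype(np.int32))
    q=cv2.approxPolyDP(hull,6,True)[:,0]; print(b[0],q.tolist())
    if n=="top":
        w=ray(c,np.c_[xs,ys],0.02); r=cv2.minAreaRect((w[:,:2]*1000).astype(np.float32)); print(r)
        g=c["image"][150:225,300:385]
        print(c["image"][191,343],c["image"][195,337],c["image"][200,330])
E
python3 -c "
import cv2
for n,(a,b,c,d) in {'top':(130,250,270,400),'side':(80,180,230,340)}.items():
  i=cv2.imread('pics/%s0.png'%n)[a:b,c:d]; cv2.imwrite('pics/%sz.png'%n,cv2.resize(i,None,fx=5,fy=5,interpolation=2))"
```

```text
side
38 [264.7895 100.8947] [ 0.6289 -0.204   0.072 ]
44 [273.9773 128.9318] [ 0.5776 -0.1224  0.072 ]
132 [235.0909 272.2652] [0.5197 0.212  0.072 ]
149 [168.3893 290.5436] [0.5986 0.2761 0.072 ]Traceback (most recent call last):
  File "<stdin>", line 7, in <module>
ValueError: max() iterable argument is empty
```

View pics/topz.png

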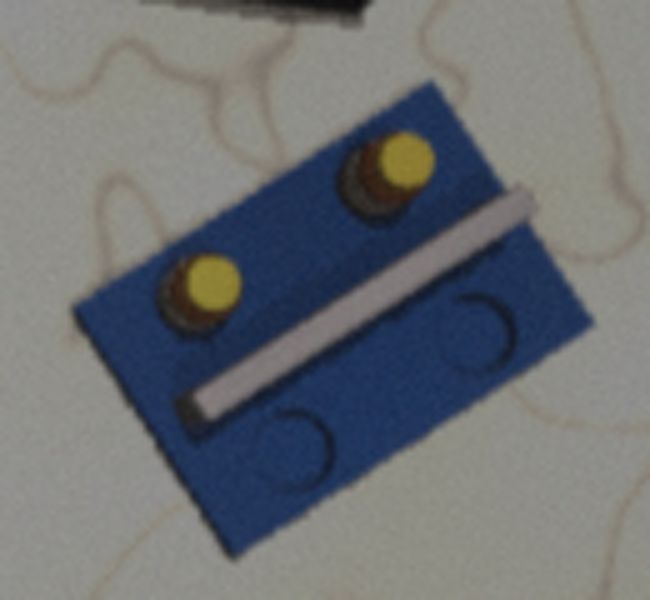

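View pics/sidez.png

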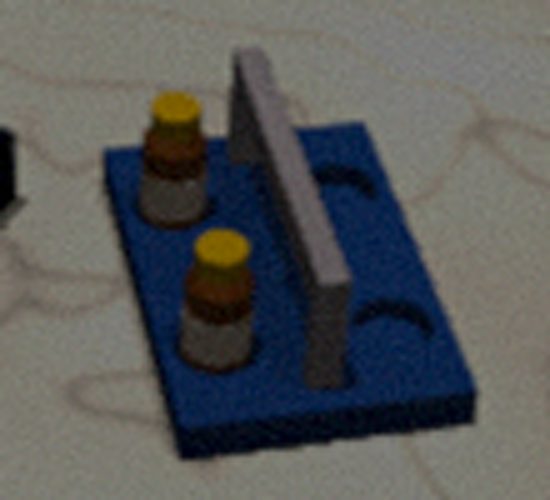

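Run:
```python
from h import *
np.set_printoptions(precision=4,suppress=True)
C={n:eyes.camera(n) for n in("side","top")}
c=C["top"];S=C["side"]
h=hsv(c)
for p in [(320,225),(300,190),(343,191),(125,180)]: print(p,c["image"][p[1],p[0]],h[p[1],p[0]])
sp=[ce for a,ce,m in blobs(yellow(S))]
ym=cv2.inRange(h,(20,120,90),(36,255,255))>0
for a,ce,m in blobs(ym):
    X=ray(c,ce,0.076)[0]; best=min((tri(c,ce,S,s) for s in sp),key=lambda Y:np.linalg.norm(Y-X)); print(a,ce,X,'tri',best)
b=max(blobs(cv2.inRange(h,(100,110,40),(125,255,255))>0),key=lambda x:x[0])
ys,xs=np.nonzero(b[2]); hull=cv2.convexHull(np.c_[xs,ys].astype(np.int32))
print(b[0],cv2.approxPolyDP(hull,5,True)[:,0].tolist())
w=ray(c,np.c_[xs,ys],0.02)[:,:2]*1000; r=cv2.minAreaRect(w.astype(np.float32)); print(r)
q=np.array([[78,310],[432,82],[593,322],[235,555]])/5+[269.6,129.6]
w=ray(c,q,.02);print(w,w.mean(0))
e=ray(c,np.array([[203,408],[527,203]])/5+[269.6,129.6],.08);print('bar',e,e.mean(0),np.linalg.norm(e[1]-e[0]))
q=np.array([[292,451],[476,333]])/5+[269.6,129.6];print('wells',ray(c,q,.02))
# side view: bar top centerline ends, z=.08
q=np.array([[250,52],[332,280]])/5+[229.6,79.6]; e=ray(S,q,.08);print('bar side',e,e.mean(0))
```

```text
(320, 225) [36 56 94] [110 157  94]
(300, 190) [32 48 75] [109 146  75]
(343, 191) [126 121 120] [  5  12 126]
(125, 180) [68 59 29] [ 23 146  68]
89 [350.7303 161.6966] [ 0.6294 -0.2029  0.076 ] tri [ 0.6294 -0.2041  0.0722]
90 [120.1889 177.2111] [0.5991 0.274  0.076 ] tri [0.5996 0.2757 0.0703]
94 [312.266  186.2128] [ 0.5786 -0.1221  0.076 ] tri [ 0.5783 -0.123   0.0715]
90 [150.5778 214.9111] [0.5211 0.2098 0.076 ] tri [0.5209 0.2111 0.0701]
3774 [[387, 194], [316, 240], [285, 192], [356, 147]]
((569.69921875, -183.28494262695312), (127.3748779296875, 188.8310546875), 32.051292419433594)
[[ 0.573  -0.0713  0.02  ]
 [ 0.6741 -0.23    0.02  ]
 [ 0.5667 -0.2975  0.02  ]
 [ 0.4659 -0.138   0.02  ]] [ 0.5699 -0.1842  0.02  ]
bar [[ 0.527  -0.1162  0.08  ]
 [ 0.6108 -0.2514  0.08  ]] [ 0.5689 -0.1838  0.08  ] 0.15907638982611488
wells [[ 0.5108 -0.1639  0.02  ]
 [ 0.5621 -0.2459  0.02  ]]
bar side [[ 0.6085 -0.2445  0.08  ]
 [ 0.5268 -0.1111  0.08  ]] [ 0.5676 -0.1778  0.08  ]
```

Emit:
move_arm([
  [0.02,-0.022,0],
  [0.05,-0.056,0],
  [0.08,-0.09,0],
  [0.11,-0.124,0],
  [0.14,-0.158,0],
], roll=[-10,-20,-30,-40,-50], fingers=[80,75,70,70,70])

```text
clock: 0.92
tcp_pos: [0.3164, 0.4406, 0.2483]
tcp_rot: [0.549, 0.836, 0.0, 0.0]
ft_force: [0.9, 0.2, 0.2]
grip_width: 0.698
```

Emit:
move_arm([
  [0.03,-0.034,0],
  [0.06,-0.068,0],
  [0.09,-0.1,0],
  [0.12,-0.134,0],
  [0.15,-0.168,0],
], roll=[-10,-20,-30,-40,-50], fingers=[70,70,70,70,70])

```text
clock: 1.55
tcp_pos: [0.4664, 0.2726, 0.2484]
tcp_rot: [0.851, 0.525, 0.0, -0.0]
ft_force: [1.0, 0.9, -0.6]
grip_width: 0.694
```

Emit:
move_arm([
  [0.02,-0.024,-0.02],
  [0.04,-0.048,-0.05],
  [0.055,-0.0635,-0.08],
  [0.055,-0.0635,-0.1],
  [0.055,-0.0635,-0.1],
], roll=[-10,-20,-30,-31.7,-31.7], fingers=[70,70,70,70,70])

```text
clock: 2.17
tcp_pos: [0.519, 0.2103, 0.1462]
tcp_rot: [0.961, 0.276, -0.002, -0.0]
ft_force: [0.5, 0.3, 0.2]
grip_width: 0.703
```

Run:
```python
from h import *
s=env.state();print(s["tcp_pos"],s["tcp_rot"])
a=[eyes.camera(n)["image"][:,:,::-1] for n in("side","top")]
cv2.imwrite("pics/p1.png",cv2.resize(np.hstack([a[0][150:384,80:380],a[1][100:334,60:360]]),None,fx=1.3,fy=1.3))
```

```text
[0.51900878 0.21032647 0.14623422] [ 9.61066916e-01  2.76307573e-01 -2.10959902e-03 -2.38659620e-04]
```

View pics/p1.png

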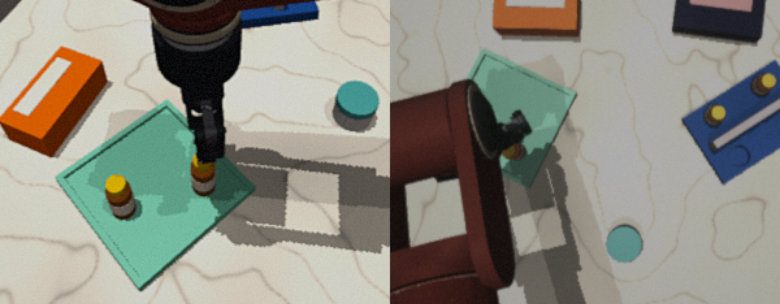

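The side view shows the jaws above the right-hand tray vial, so I'm going down.

Emit:
move_arm([
  [0.001,0,-0.03],
  [0.001,0,-0.06],
  [0.001,0,-0.085],
  [0.001,0,-0.104],
  [0.001,0,-0.104],
], roll=[0,0,0,0,0], fingers=[70,70,70,70,70], force=40)

```text
clock: 2.9
tcp_pos: [0.5209, 0.2106, 0.0436]
tcp_rot: [0.961, 0.276, -0.001, -0.0]
ft_force: [-1.0, -0.3, -0.7]
grip_width: 0.704
```

Emit:
move_arm([
  [0,0,0],
  [0,0,0],
  [0,0,0],
  [0,0,0],
  [0,0,0],
], roll=[0,0,0,0,0], fingers=[50,40,30,25,20])

```text
clock: 3.52
tcp_pos: [0.5228, 0.2107, 0.0459]
tcp_rot: [0.961, 0.275, 0.001, -0.0]
ft_force: [-2.2, 0.8, 6.2]
grip_width: 0.337
```

Emit:
move_arm([
  [0,0,0],
  [0,0,0],
], roll=[0,0], fingers=[10,10])

```text
clock: 3.78
tcp_pos: [0.5227, 0.2107, 0.0459]
tcp_rot: [0.961, 0.275, 0.001, -0.0]
ft_force: [-0.5, 0.7, 6.7]
grip_width: 0.339
```

Run:
```python
from h import *
s=env.state();print(s["tcp_pos"],s["tcp_rot"],s["ft_force"],s["grip_width"])
a=eyes.camera("side")["image"][:,:,::-1]
cv2.imwrite("pics/p2.png",cv2.resize(a[200:330,150:300],None,fx=4,fy=4))
s=env.state();print(s["tcp_pos"],s["tcp_rot"],s["ft_force"],s["grip_width"])
```

```text
[0.52274599 0.21072308 0.04594028] [ 9.61303845e-01  2.75487164e-01  1.31474025e-03 -1.10585259e-04] [-0.5134901   0.70723417  6.73318778] 0.3388401295508306
[0.52275671 0.21071777 0.04593419] [ 9.61306921e-01  2.75476451e-01  1.30955014e-03 -1.14102673e-04] [-1.25505304  0.72064761  5.62250719] 0.3365318181650173
```

View pics/p2.png

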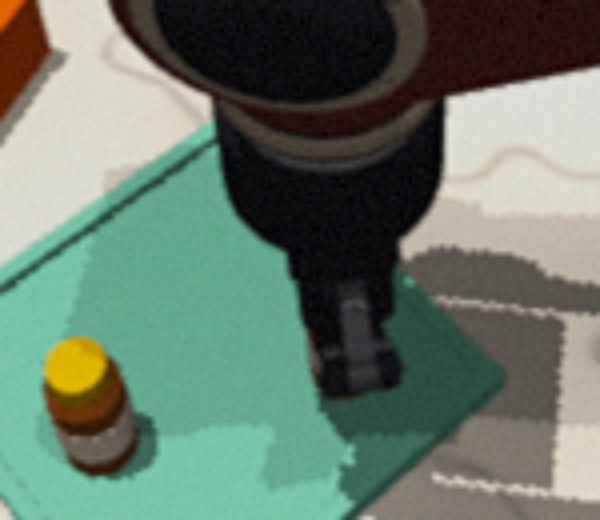

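The side view shows the jaws shut on the vial, with an opening of about 29 mm. Lifting it and moving toward the far well.

Emit:
move_arm([
  [0,0,0.01],
  [0,0,0.03],
  [0,0,0.06],
  [0,0,0.09],
  [0,0,0.11],
], roll=[0,0,0,0,0], fingers=[10,10,10,10,10])

```text
clock: 4.45
tcp_pos: [0.5223, 0.2104, 0.1572]
tcp_rot: [0.961, 0.275, 0.002, 0.0]
ft_force: [0.2, 0.3, -0.2]
grip_width: 0.338
```

Run:
```python
from h import *
s=env.state();print(s["tcp_pos"],s["tcp_rot"],s["ft_force"],s["grip_width"])
a=[eyes.camera(n)["image"][:,:,::-1] for n in("side","top")]
cv2.imwrite("pics/p3.png",cv2.resize(np.hstack([a[0][120:320,120:320],a[1][100:300,60:260]]),None,fx=2,fy=2))
```

```text
[0.52231609 0.21042659 0.15715175] [9.61310491e-01 2.75462995e-01 1.50690093e-03 9.09564673e-05] [ 0.21038989  0.25817009 -0.23973081] 0.3377745977967824
```

View pics/p3.png

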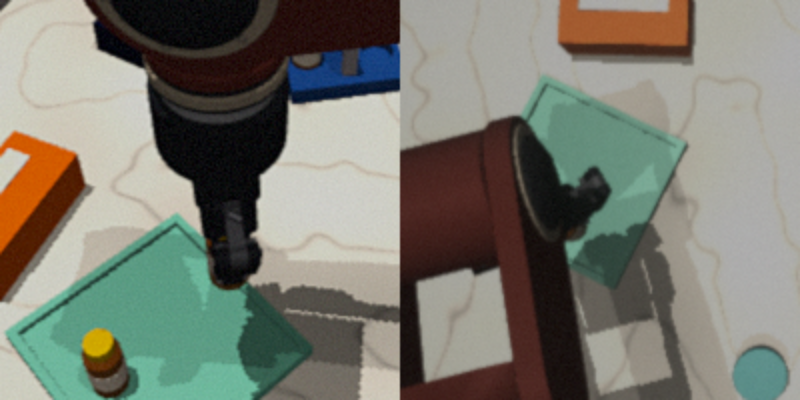

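The vial hangs upright in the jaws, its bottom near side-view pixel (234,262). Carrying it over.

Emit:
move_arm([
  [0.002,-0.02,0],
  [0.006,-0.06,0],
  [0.01,-0.11,0],
  [0.014,-0.16,0],
  [0.019,-0.21,0],
], roll=[0,0,0,0,0], fingers=[10,10,10,10,10])

```text
clock: 5.18
tcp_pos: [0.5392, -0.0021, 0.1524]
tcp_rot: [0.961, 0.275, -0.002, -0.0]
ft_force: [1.2, 0.2, -0.4]
grip_width: 0.335
```

Emit:
move_arm([
  [0.004,-0.05,0],
  [0.009,-0.1,0],
  [0.014,-0.15,0],
  [0.018,-0.2,0],
  [0.021,-0.235,0],
], roll=[0,0,0,0,0], fingers=[10,10,10,10,10])

```text
clock: 5.8
tcp_pos: [0.5598, -0.2373, 0.1522]
tcp_rot: [0.962, 0.274, -0.001, -0.001]
ft_force: [0.6, 0.7, -1.4]
grip_width: 0.336
```

Emit:
move_arm([
  [0.001,-0.01,0],
  [0.001,-0.01,0],
  [0.001,-0.01,0],
], roll=[0,0,0], fingers=[10,10,10])

```text
clock: 6.18
tcp_pos: [0.5622, -0.2435, 0.1536]
tcp_rot: [0.961, 0.276, -0.0, -0.001]
ft_force: [0.6, -0.3, -0.1]
grip_width: 0.334
```

Run:
```python
from h import *
s=env.state();print(s["tcp_pos"],s["tcp_rot"],s["ft_force"],s["grip_width"])
a=[eyes.camera(n)["image"][:,:,::-1] for n in("side","top")]
cv2.imwrite("pics/p4.png",cv2.resize(np.hstack([a[0][50:200,220:370],a[1][120:270,260:410]]),None,fx=2.6,fy=2.6))
```

```text
[ 0.5621695  -0.24353369  0.15363328] [ 9.61167114e-01  2.75965972e-01 -3.97671622e-04 -6.35247521e-04] [ 0.58422775 -0.28730362 -0.05521321] 0.334033237282726
```

View pics/p4.png

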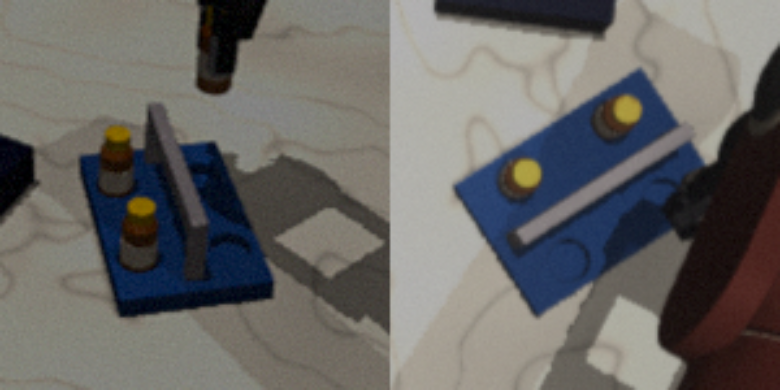

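The side view shows the held vial above the carrier, its bottom near pixel (302,85). The top view has the gripper over the far empty well. I'll compare that with the projection.

```bash
cat >> h.py <<'E'
def proj(c,X): return cv2.projectPoints(np.atleast_2d(X).astype(float),np.array(c["rvec"],float),np.array(c["tvec"],float),c["intrinsics"],None)[0][:,0]
E
python3 - <<'E'
from h import *
s=env.state();p=s["tcp_pos"]
c=eyes.camera("side")
im=cv2.resize(c["image"][60:110,270:330,::-1],None,fx=10,fy=10,interpolation=2)
th=np.linspace(0,2*np.pi,40)
def circ(o,r): return np.c_[o[0]+r*np.cos(th),o[1]+r*np.sin(th),0*th+o[2]]
off=np.array([-.0013,-.0008,0])
for z in (p[2]-.038,p[2]-.028):
  q=(proj(c,circ([p[0]+off[0],p[1]+off[1],z],.015))-[269.5,59.5])*10
  cv2.polylines(im,[q.astype(np.int32)],True,(0,255,0),1)
im=np.clip(im.astype(float)*1.6,0,255).astype(np.uint8)
cv2.imwrite("pics/p5.png",im)
E
```

```text
(no output)
```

View pics/p5.png

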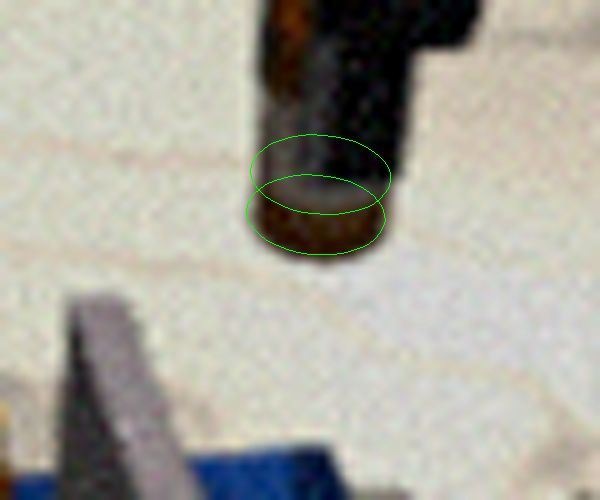

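Emit:
move_arm([
  [0.0005,-0.0015,-0.02],
  [0.0005,-0.0015,-0.045],
  [0.0005,-0.0015,-0.07],
  [0.0005,-0.0015,-0.086],
  [0.0005,-0.0015,-0.086],
], roll=[0,0,0,0,0], fingers=[10,10,10,10,10])

```text
clock: 6.95
tcp_pos: [0.5618, -0.2453, 0.0659]
tcp_rot: [0.961, 0.276, -0.001, -0.002]
ft_force: [-0.7, 0.1, -0.5]
grip_width: 0.34
```

```bash
cat > ov.py <<'E'
from h import *
import sys
s=env.state();p=s["tcp_pos"];print(p,s["ft_force"],s["grip_width"])
c=eyes.camera("side")
x0,y0=250,75
im=cv2.resize(c["image"][y0:y0+100,x0:x0+100,::-1],None,fx=6,fy=6,interpolation=2)
im=np.clip(im.astype(float)*1.6,0,255).astype(np.uint8)
th=np.linspace(0,2*np.pi,40)
def circ(o,r): return np.c_[o[0]+r*np.cos(th),o[1]+r*np.sin(th),0*th+o[2]]
for o,r,col in [([p[0]-.0013,p[1]-.0008,p[2]-.038],.015,(0,255,0)),([.5616,-.2464,.02],.0175,(0,0,255)),([.5107,-.1649,.02],.0175,(0,0,255))]:
  q=(proj(c,circ(o,r))-[x0-.5,y0-.5])*6
  cv2.polylines(im,[q.astype(np.int32)],True,col,1)
cv2.imwrite(sys.argv[1],im)
E
python3 ov.py pics/p6.png
```

```text
[ 0.56179913 -0.24527315  0.06589111] [-0.6869703   0.05212324 -0.54359175] 0.34030119580737056
```

View pics/p6.png

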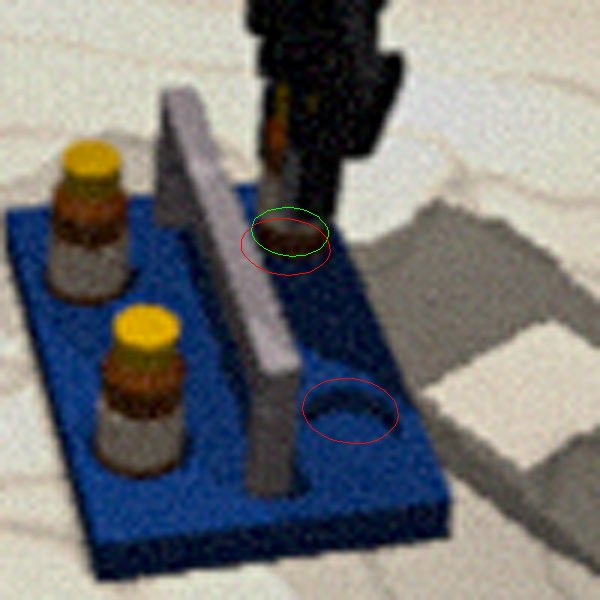

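Drawn vial and well agree within about 1 mm (red well ring at crop (350,410) sits on the visible well). Lowering in.

Emit:
move_arm([
  [0.0005,-0.0005,-0.005],
  [0.0005,-0.0005,-0.01],
  [0.0005,-0.0005,-0.014],
  [0.0005,-0.0005,-0.018],
  [0.0005,-0.0005,-0.018],
], roll=[0,0,0,0,0], fingers=[10,10,10,10,10])

```text
clock: 7.62
tcp_pos: [0.5632, -0.2465, 0.0495]
tcp_rot: [0.961, 0.276, -0.0, -0.0]
ft_force: [-0.7, -0.3, -1.2]
grip_width: 0.338
```

Emit:
move_arm([
  [0,0,-0.001],
  [0,0,-0.002],
  [0,0,-0.003],
  [0,0,-0.003],
], roll=[0,0,0,0], fingers=[10,10,10,10])

```text
clock: 8.12
tcp_pos: [0.5635, -0.2467, 0.0472]
tcp_rot: [0.961, 0.275, -0.0, -0.0]
ft_force: [-0.1, -0.2, -1.0]
grip_width: 0.34
```

Emit:
move_arm([
  [0,0,-0.001],
  [0,0,-0.0015],
  [0,0,-0.0015],
], roll=[0,0,0], fingers=[10,10,10])

```text
clock: 8.5
tcp_pos: [0.5636, -0.2467, 0.046]
tcp_rot: [0.961, 0.275, -0.0, -0.0]
ft_force: [-1.7, 1.2, 2.4]
grip_width: 0.342
```

Emit:
move_arm([
  [0,0,0],
  [0,0,0],
  [0,0,0],
  [0,0,0],
], roll=[0,0,0,0], fingers=[38,45,55,55])

```text
clock: 9.0
tcp_pos: [0.5636, -0.2468, 0.0458]
tcp_rot: [0.961, 0.275, 0.0, 0.0]
ft_force: [0.5, -0.0, -0.8]
grip_width: 0.544
```

Emit:
move_arm([
  [0,0,0.01],
  [0,0,0.03],
  [0,0,0.06],
  [0,0,0.09],
  [0,0,0.11],
], roll=[0,0,0,0,0], fingers=[55,55,55,55,55])

```text
clock: 9.62
tcp_pos: [0.5646, -0.2473, 0.1595]
tcp_rot: [0.961, 0.276, 0.001, 0.002]
ft_force: [-0.7, 0.1, 0.3]
grip_width: 0.549
```

```bash
python3 ov.py pics/p7.png
```

```text
[ 0.56459272 -0.24725377  0.15947265] [-0.6599223   0.11767438  0.32885159] 0.5488151268839669
```

View pics/p7.png

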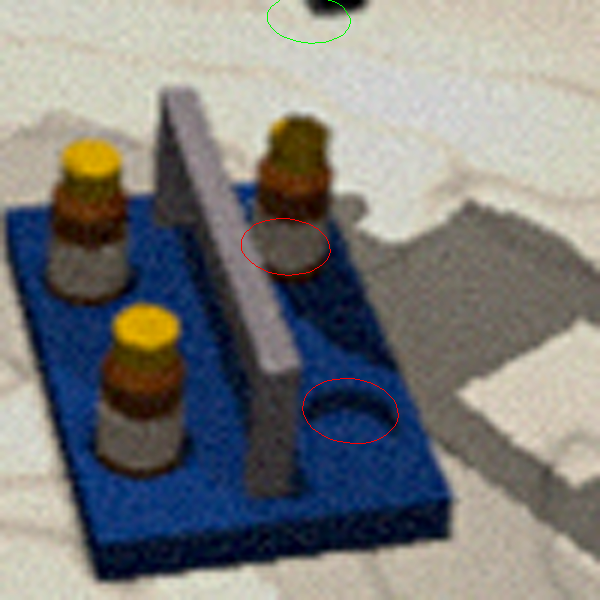

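The side view shows the first vial upright in the far well (crop (295,200)), with the carrier unmoved. Going back for the second vial.

Emit:
move_arm([
  [0.002,0.03,0],
  [0.005,0.08,0],
  [0.008,0.13,0],
  [0.011,0.18,0],
  [0.015,0.235,0],
], roll=[0,0,0,0,0], fingers=[65,70,70,70,70])

```text
clock: 10.3
tcp_pos: [0.5783, -0.0103, 0.1557]
tcp_rot: [0.961, 0.275, -0.0, -0.0]
ft_force: [1.3, -1.1, 0.2]
grip_width: 0.698
```

Emit:
move_arm([
  [0.004,0.055,0],
  [0.008,0.11,0],
  [0.012,0.16,0],
  [0.016,0.21,0],
  [0.019,0.25,0],
], roll=[0,0,0,0,0], fingers=[70,70,70,70,70])

```text
clock: 10.92
tcp_pos: [0.5972, 0.2403, 0.1555]
tcp_rot: [0.961, 0.276, -0.0, -0.0]
ft_force: [0.3, -0.5, 1.0]
grip_width: 0.703
```

Emit:
move_arm([
  [0.001,0.025,0],
  [0.001,0.036,0],
  [0.001,0.036,0],
  [0.001,0.036,0],
], roll=[0,0,0,0], fingers=[70,70,70,70])

```text
clock: 11.42
tcp_pos: [0.5987, 0.2731, 0.1557]
tcp_rot: [0.961, 0.275, -0.0, 0.0]
ft_force: [0.1, -0.0, 0.6]
grip_width: 0.702
```

Run:
```python
from h import *
s=env.state();print(s["tcp_pos"],s["tcp_rot"],s["ft_force"],s["grip_width"])
c=eyes.camera("side");a=c["image"][:,:,::-1]
for A,ce,m in blobs(yellow(c)): print(A,ce,ray(c,ce,0.072)[0])
cv2.imwrite("pics/p8.png",cv2.resize(a[170:330,80:280],None,fx=3,fy=3))
```

```text
[0.59872069 0.27312451 0.15573175] [ 9.61478261e-01  2.74880853e-01 -1.64269947e-04  2.05510643e-04] [ 0.05525879 -0.03571164  0.57252513] 0.701873824031437
22 [163.45454545 294.13636364] [0.60243163 0.28369662 0.072     ]
```

View pics/p8.png

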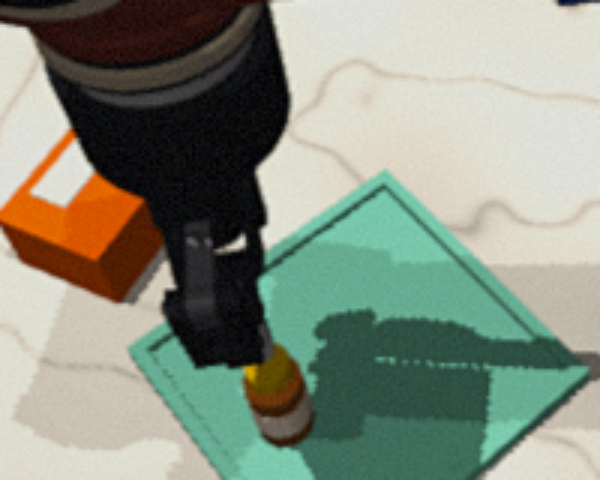

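The side view shows the jaws over the remaining tray vial, crop (278,395). Descending and closing.

Emit:
move_arm([
  [0.0005,0.0015,-0.03],
  [0.0005,0.0015,-0.06],
  [0.0005,0.0015,-0.09],
  [0.0005,0.0015,-0.11],
  [0.0005,0.0015,-0.11],
], roll=[0,0,0,0,0], fingers=[70,70,70,70,70])

```text
clock: 12.1
tcp_pos: [0.5979, 0.2748, 0.0438]
tcp_rot: [0.961, 0.275, -0.002, 0.0]
ft_force: [0.4, 0.6, -0.1]
grip_width: 0.701
```

Emit:
move_arm([
  [0,0,0],
  [0,0,0],
  [0,0,0],
  [0,0,0],
  [0,0,0],
], roll=[0,0,0,0,0], fingers=[50,40,30,20,10])

```text
clock: 12.72
tcp_pos: [0.6003, 0.2763, 0.0477]
tcp_rot: [0.961, 0.276, 0.002, -0.0]
ft_force: [-0.0, 0.1, 5.8]
grip_width: 0.334
```

Emit:
move_arm([
  [0,0,0],
  [0,0,0],
], roll=[0,0], fingers=[10,10])

```text
clock: 12.98
tcp_pos: [0.6003, 0.2762, 0.0477]
tcp_rot: [0.961, 0.276, 0.001, -0.0]
ft_force: [-0.1, -0.3, 5.3]
grip_width: 0.342
```

Emit:
move_arm([
  [0,0,0.01],
  [0,0,0.03],
  [0,0,0.06],
  [0,0,0.09],
  [0,0,0.11],
], roll=[0,0,0,0,0], fingers=[10,10,10,10,10])

```text
clock: 13.6
tcp_pos: [0.5998, 0.2761, 0.1588]
tcp_rot: [0.961, 0.276, 0.001, -0.0]
ft_force: [1.0, -1.3, -0.8]
grip_width: 0.331
```

Emit:
move_arm([
  [-0.004,-0.02,0],
  [-0.012,-0.06,0],
  [-0.022,-0.11,0],
  [-0.032,-0.16,0],
  [-0.042,-0.21,0],
], roll=[0,0,0,0,0], fingers=[10,10,10,10,10])

```text
clock: 14.22
tcp_pos: [0.5549, 0.0633, 0.1538]
tcp_rot: [0.961, 0.275, -0.002, -0.0]
ft_force: [1.4, 0.4, -0.8]
grip_width: 0.331
```

Emit:
move_arm([
  [-0.01,-0.05,0],
  [-0.02,-0.1,0],
  [-0.03,-0.15,0],
  [-0.039,-0.195,0],
  [-0.044,-0.22,0],
], roll=[0,0,0,0,0], fingers=[10,10,10,10,10])

```text
clock: 14.85
tcp_pos: [0.5105, -0.1565, 0.1539]
tcp_rot: [0.962, 0.274, -0.001, -0.001]
ft_force: [0.1, 0.0, -0.0]
grip_width: 0.333
```

Emit:
move_arm([
  [-0.001,-0.009,0],
  [-0.001,-0.009,0],
  [-0.001,-0.009,0],
], roll=[0,0,0], fingers=[10,10,10])

```text
clock: 15.22
tcp_pos: [0.5119, -0.1623, 0.1554]
tcp_rot: [0.961, 0.276, -0.0, -0.0]
ft_force: [0.7, 0.3, -0.8]
grip_width: 0.34
```

```bash
sed -i 's/p\[2\]-.038/p[2]-.0397/' ov.py; python3 ov.py pics/p9.png
```

```text
[ 0.51192498 -0.16230593  0.15535551] [ 0.65214888  0.26605957 -0.80887257] 0.34006520342142205
```

View pics/p9.png

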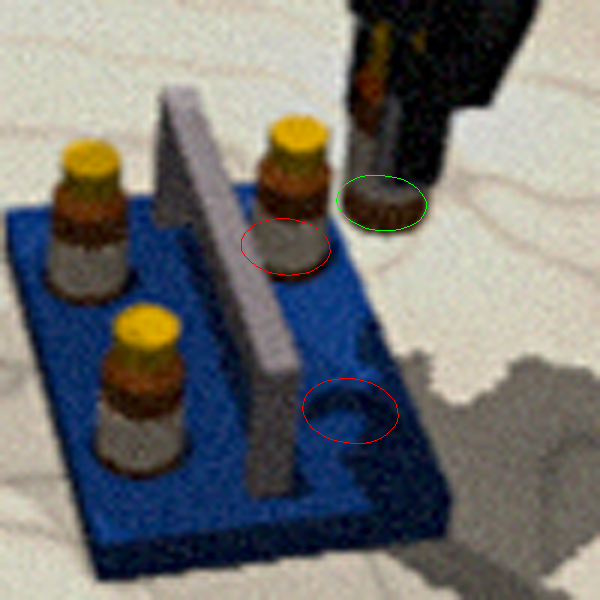

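The first vial stands upright at crop (295,200). The second hangs at (385,205), on its predicted ring. Lowering.

Emit:
move_arm([
  [0.0005,-0.001,-0.02],
  [0.0005,-0.001,-0.045],
  [0.0005,-0.001,-0.07],
  [0.0005,-0.001,-0.087],
  [0.0005,-0.001,-0.087],
], roll=[0,0,0,0,0], fingers=[10,10,10,10,10])

```text
clock: 15.9
tcp_pos: [0.5112, -0.1633, 0.0664]
tcp_rot: [0.961, 0.276, -0.002, -0.001]
ft_force: [-0.4, 0.1, -0.9]
grip_width: 0.334
```

Emit:
move_arm([
  [0,0,0],
  [0,0,0],
], roll=[0,0], fingers=[10,10])

```text
clock: 16.15
tcp_pos: [0.5135, -0.1646, 0.0701]
tcp_rot: [0.961, 0.275, 0.001, 0.001]
ft_force: [-0.5, 0.4, -0.9]
grip_width: 0.335
```

```bash
python3 ov.py pics/p10.png
```

```text
[ 0.513507   -0.16460218  0.07009762] [-0.46748394  0.39186466 -0.93518448] 0.3353706292370643
```

View pics/p10.png

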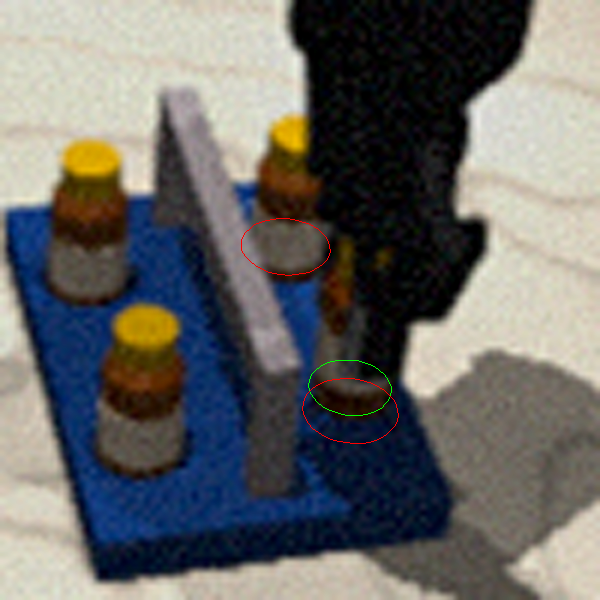

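Emit:
move_arm([
  [-0.0006,0,-0.005],
  [-0.0006,0,-0.01],
  [-0.0006,0,-0.014],
  [-0.0006,0,-0.018],
  [-0.0006,0,-0.018],
], roll=[0,0,0,0,0], fingers=[10,10,10,10,10])

```text
clock: 16.82
tcp_pos: [0.5116, -0.164, 0.0502]
tcp_rot: [0.961, 0.275, -0.0, -0.0]
ft_force: [-0.1, -0.0, -1.1]
grip_width: 0.335
```

Emit:
move_arm([
  [0,0,-0.001],
  [0,0,-0.002],
  [0,0,-0.002],
], roll=[0,0,0], fingers=[10,10,10])

```text
clock: 17.2
tcp_pos: [0.512, -0.1642, 0.0488]
tcp_rot: [0.961, 0.276, 0.0, 0.0]
ft_force: [1.1, 0.0, -1.5]
grip_width: 0.339
```

Emit:
move_arm([
  [0,0,-0.001],
  [0,0,-0.0015],
  [0,0,-0.0015],
], roll=[0,0,0], fingers=[10,10,10])

```text
clock: 17.58
tcp_pos: [0.5121, -0.1643, 0.0478]
tcp_rot: [0.961, 0.276, 0.0, 0.0]
ft_force: [-1.5, 0.1, 4.7]
grip_width: 0.339
```

Contact at 4.7 N at the expected height. Releasing and rising.

Emit:
move_arm([
  [0,0,0],
  [0,0,0],
  [0,0,0],
  [0,0,0],
], roll=[0,0,0,0], fingers=[38,45,55,55])

```text
clock: 18.08
tcp_pos: [0.512, -0.1642, 0.0472]
tcp_rot: [0.961, 0.276, -0.0, -0.0]
ft_force: [-0.4, 0.6, 0.6]
grip_width: 0.549
```

Emit:
move_arm([
  [0,0,0.01],
  [0,0,0.03],
  [0,0,0.06],
  [0,0,0.09],
  [0,0,0.11],
], roll=[0,0,0,0,0], fingers=[55,55,55,55,55])

```text
clock: 18.7
tcp_pos: [0.5127, -0.1645, 0.1598]
tcp_rot: [0.961, 0.276, 0.001, 0.001]
ft_force: [0.5, -0.8, 0.2]
grip_width: 0.547
```

Emit:
move_arm([
  [-0.01,0.03,0],
  [-0.03,0.08,0],
  [-0.05,0.12,0],
  [-0.06,0.15,0],
  [-0.06,0.15,0],
], roll=[10,20,30,40,50], fingers=[55,55,55,55,55])

```text
clock: 19.32
tcp_pos: [0.4511, -0.0124, 0.1572]
tcp_rot: [0.752, 0.659, 0.0, -0.0]
ft_force: [-0.3, 0.3, 0.2]
grip_width: 0.551
```

Run:
```python
from h import *
np.set_printoptions(precision=4,suppress=True)
s=env.state();print(s["tcp_pos"],s["tcp_rot"],s["ft_force"],s["grip_width"])
S=eyes.camera("side");c=eyes.camera("top");h=hsv(c)
sp=[ce for a,ce,m in blobs(yellow(S))]
ym=cv2.inRange(h,(20,120,90),(36,255,255))>0
for a,ce,m in blobs(ym):
    X=ray(c,ce,0.076)[0]; best=min((tri(c,ce,S,q) for q in sp),key=lambda Y:np.linalg.norm(Y-X)); print(a,ce,X,'tri',best)
b=max(blobs(cv2.inRange(h,(100,110,40),(125,255,255))>0),key=lambda x:x[0])
ys,xs=np.nonzero(b[2]); w=ray(c,np.c_[xs,ys],0.02)[:,:2]*1000; print(cv2.minAreaRect(w.astype(np.float32)))
a=[S["image"][:,:,::-1],c["image"][:,:,::-1]]
cv2.imwrite("pics/p11.png",cv2.resize(np.hstack([a[0][60:200,220:360],a[1][120:260,260:400]]),None,fx=2.8,fy=2.8))
```

```text
[ 0.4511 -0.0124  0.1572] [ 0.7519  0.6592  0.     -0.0002] [-0.3449  0.3023  0.1802] 0.5509777353071612
90 [350.6333 161.7333] [ 0.6293 -0.2027  0.076 ] tri [ 0.6292 -0.2039  0.0723]
98 [312.051  186.1939] [ 0.5787 -0.1216  0.076 ] tri [ 0.5785 -0.1225  0.0717]
87 [373.2644 193.7241] [ 0.5625 -0.2474  0.076 ] tri [ 0.6    -0.2434  0.0527]
100 [333.93 218.69] [ 0.5116 -0.165   0.076 ] tri [ 0.5474 -0.1586  0.053 ]
((569.8802490234375, -183.10826110839844), (126.9163589477539, 188.80087280273438), 31.983911514282227)
```

View pics/p11.png

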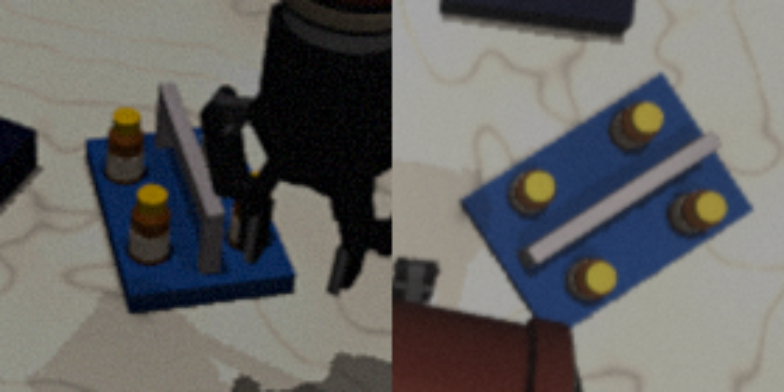

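The top view shows all four vials upright, caps on a regular grid centred at (0.570, -0.184), and the carrier unmoved. Moving over the handle and turning to grip across it.

Emit:
move_arm([
  [0.025,-0.037,0],
  [0.055,-0.08,0],
  [0.085,-0.123,0],
  [0.11,-0.159,0],
  [0.119,-0.172,0],
], roll=[10,20,30,38,40], fingers=[55,55,55,55,55])

```text
clock: 20.05
tcp_pos: [0.5719, -0.1889, 0.1572]
tcp_rot: [0.487, 0.873, -0.0, -0.0]
ft_force: [-1.2, -0.3, 0.0]
grip_width: 0.547
```

Emit:
move_arm([
  [0,0,0],
  [0,0,0],
  [0,0,0],
], roll=[0,0,0], fingers=[55,55,55])

```text
clock: 20.42
tcp_pos: [0.5706, -0.1854, 0.1573]
tcp_rot: [0.485, 0.874, 0.0, -0.0]
ft_force: [0.6, -0.3, 0.4]
grip_width: 0.551
```

Run:
```python
from h import *
s=env.state();print(s["tcp_pos"],s["tcp_rot"],s["ft_force"],s["grip_width"])
q=s["tcp_rot"];print("jaw deg",2*np.degrees(np.arctan2(q[1],q[0]))-90)
a=[eyes.camera(n)["image"][:,:,::-1] for n in("side","top")]
cv2.imwrite("pics/p12.png",cv2.resize(np.hstack([a[0][60:200,220:360],a[1][120:260,260:400]]),None,fx=2.8,fy=2.8))
```

```text
[ 0.57056192 -0.18544382  0.15729594] [ 4.85068444e-01  8.74476175e-01  3.51641036e-05 -1.50331432e-04] [ 0.61002749 -0.28920208  0.44369626] 0.5508763464935666
jaw deg 31.966085709232175
```

View pics/p12.png

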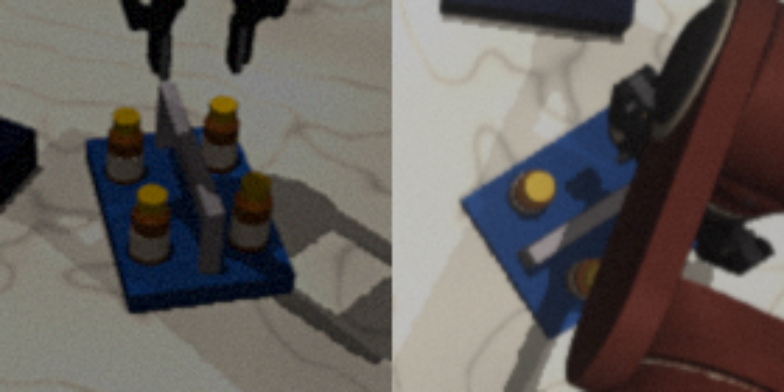

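Jaws straddle the handle (side view crop (160,70) and (240,65)) and are aligned at 32°. Going down.

Emit:
move_arm([
  [-0.0005,0.001,-0.02],
  [-0.0005,0.001,-0.045],
  [-0.0005,0.001,-0.07],
  [-0.0005,0.001,-0.088],
  [-0.0005,0.001,-0.088],
], roll=[0,0,0,0,0], fingers=[55,55,55,55,55])

```text
clock: 21.15
tcp_pos: [0.5689, -0.1843, 0.0666]
tcp_rot: [0.485, 0.875, -0.0, -0.002]
ft_force: [-0.7, -0.2, 0.0]
grip_width: 0.553
```

Emit:
move_arm([
  [0,0,0],
  [0,0,0],
  [0,0,0],
], roll=[0,0,0], fingers=[45,40,35])

```text
clock: 21.52
tcp_pos: [0.5711, -0.1855, 0.0704]
tcp_rot: [0.485, 0.875, 0.0, 0.001]
ft_force: [0.3, -0.7, 0.1]
grip_width: 0.351
```

Run:
```python
from h import *
s=env.state();print(s["tcp_pos"],s["ft_force"],s["grip_width"])
a=eyes.camera("side")["image"][:,:,::-1]
cv2.imwrite("pics/p13.png",cv2.resize(a[60:180,230:350],None,fx=5,fy=5))
```

```text
[ 0.57110537 -0.18547336  0.07036346] [ 0.28164292 -0.68949089  0.09340661] 0.35065122452447617
```

View pics/p13.png

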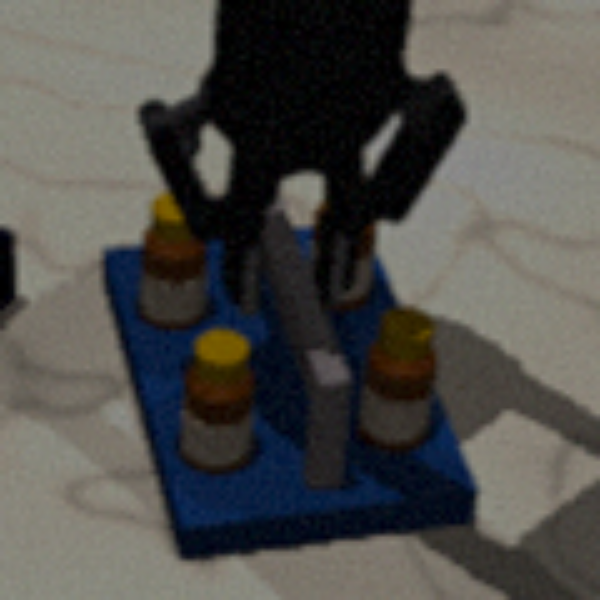

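The fingers stand either side of the bar, crop (245,285) and (335,270), clear of the vials. Lowering 2 mm and gripping.

Emit:
move_arm([
  [0,0,-0.001],
  [0,0,-0.002],
  [0,0,-0.002],
  [0,0,-0.002],
  [0,0,-0.002],
], roll=[0,0,0,0,0], fingers=[30,25,20,10,0], force=100)

```text
clock: 22.2
tcp_pos: [0.5707, -0.1851, 0.0675]
tcp_rot: [0.485, 0.875, 0.0, 0.0]
ft_force: [0.8, 1.5, 0.8]
grip_width: 0.147
```

Emit:
move_arm([
  [0,0,0],
  [0,0,0],
  [0,0,0],
  [0,0,0],
], roll=[0,0,0,0], fingers=[0,0,0,0])

```text
clock: 22.7
tcp_pos: [0.5707, -0.1851, 0.0675]
tcp_rot: [0.485, 0.875, 0.0, 0.0]
ft_force: [1.6, 2.4, 0.4]
grip_width: 0.147
```

Emit:
move_arm([
  [0,0,0.002],
  [0,0,0.005],
  [0,0,0.01],
  [0,0,0.015],
  [0,0,0.02],
], roll=[0,0,0,0,0], fingers=[0,0,0,0,0])

```text
clock: 23.32
tcp_pos: [0.5705, -0.1853, 0.0877]
tcp_rot: [0.485, 0.875, -0.0, 0.0]
ft_force: [-0.3, 0.4, -5.7]
grip_width: 0.151
```

Run:
```python
from h import *
s=env.state();print(s["tcp_pos"],s["ft_force"],s["ft_torque"],s["grip_width"])
a=eyes.camera("side")["image"][:,:,::-1]
cv2.imwrite("pics/p14.png",cv2.resize(a[50:180,230:360],None,fx=4.5,fy=4.5))
```

```text
[ 0.5704936  -0.18526624  0.08767725] [-0.26410118  0.37198915 -5.7034827 ] [ 0.01534058 -0.01087294  0.00732775] 0.15065541909306235
```

View pics/p14.png

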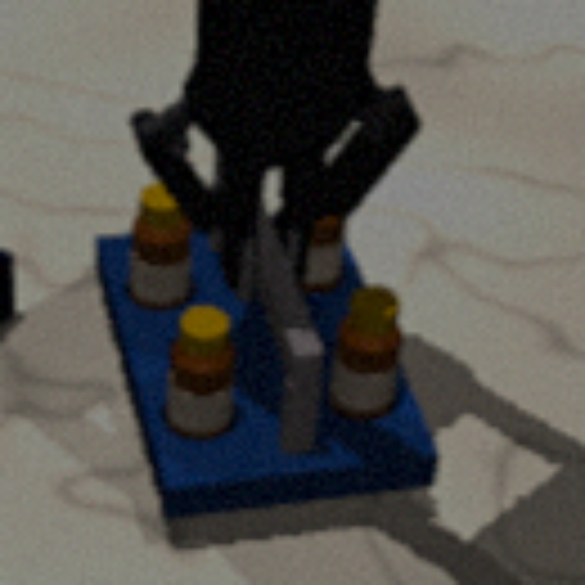

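The carrier is off the counter and level, with its shadow below the front edge. The load is about 6 N and the moments are near zero. Lifting on to about 14 cm.

Emit:
move_arm([
  [0,0,0.008],
  [0,0,0.02],
  [0,0,0.035],
  [0,0,0.05],
  [0,0,0.065],
], roll=[0,0,0,0,0], fingers=[0,0,0,0,0])

```text
clock: 24.0
tcp_pos: [0.5707, -0.1853, 0.1538]
tcp_rot: [0.485, 0.875, 0.0, 0.0]
ft_force: [-0.6, -0.4, -6.5]
grip_width: 0.145
```

Emit:
move_arm([
  [0,0,0.015],
  [0,0,0.03],
  [0,0,0.043],
  [0,0,0.052],
  [0,0,0.055],
], roll=[0,0,0,0,0], fingers=[0,0,0,0,0])

```text
clock: 24.62
tcp_pos: [0.5707, -0.1853, 0.2081]
tcp_rot: [0.485, 0.875, 0.0, 0.0]
ft_force: [-0.0, -0.3, -5.8]
grip_width: 0.145
```

Emit:
move_arm([
  [0,0,0],
  [0,0,0],
  [0,0,0],
  [0,0,0],
  [0,0,0],
], roll=[0,0,0,0,0], fingers=[0,0,0,0,0])

```text
clock: 25.25
tcp_pos: [0.5704, -0.1852, 0.2072]
tcp_rot: [0.485, 0.875, -0.0, -0.0]
ft_force: [0.1, -0.6, -6.7]
grip_width: 0.141
```

Emit:
move_arm([
  [0,0,0],
  [0,0,0],
  [0,0,0],
  [0,0,0],
  [0,0,0],
], roll=[0,0,0,0,0], fingers=[0,0,0,0,0])

```text
clock: 25.88
tcp_pos: [0.5705, -0.1852, 0.2073]
tcp_rot: [0.485, 0.875, -0.0, -0.0]
ft_force: [-0.0, 0.2, -6.3]
grip_width: 0.145
```

Run:
```python
from h import *
s=env.state();print(s["tcp_pos"],s["tcp_rot"],s["ft_force"],s["ft_torque"],s["grip_width"])
S=eyes.camera("side");a=S["image"][:,:,::-1]
# predicted level plate top corners
dz=s["tcp_pos"][2]-.0675; ax=np.radians(32)
ex=np.array([np.cos(ax),np.sin(ax),0]);ey=np.array([-np.sin(ax),np.cos(ax),0])
P=[np.array([.570,-.1843,.02+dz])+i*.065*ex+j*.095*ey for i,j in((1,1),(1,-1),(-1,-1),(-1,1))]
x0,y0=230,10
im=cv2.resize(a[y0:y0+150,x0:x0+150],None,fx=4,fy=4)
q=(proj(S,np.array(P))-[x0-.5,y0-.5])*4
cv2.polylines(im,[q.astype(np.int32)],True,(0,255,0),1)
cv2.imwrite("pics/p15.png",im)
s=env.state();print(s["tcp_pos"],s["joint_vel"])
```

```text
[ 0.57049656 -0.1851688   0.20729474] [ 4.84920349e-01  8.74558320e-01 -5.32270677e-06 -2.20087665e-05] [-0.0241516   0.21566655 -6.27880531] [ 0.03022679 -0.04069241 -0.03089119] 0.14502698198759945
[ 0.57048659 -0.18518378  0.20730891] [ 3.47397998e-04 -1.89739868e-03 -1.39137407e-03  2.04856533e-03
 -8.37117087e-05 -9.96228137e-04]
```

View pics/p15.png

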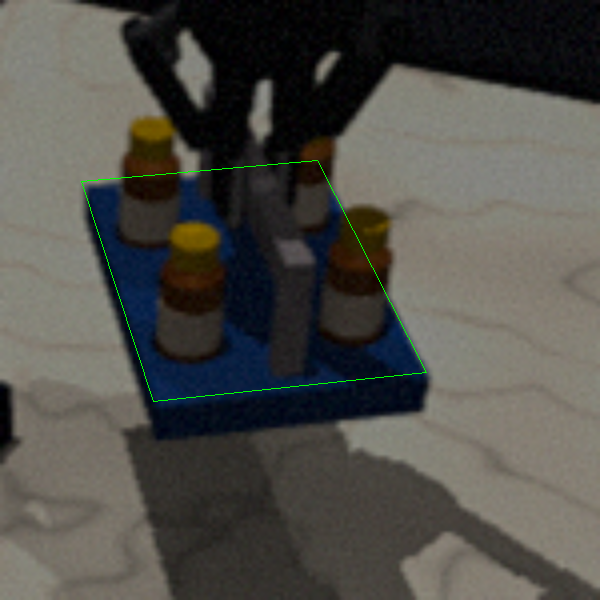

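The side view shows the carrier held level. Its plate edges follow the predicted level outline (corners near crop (82,182), (318,160), (426,373) and (153,402)) to about 1 px. All four vials are upright and the load is still, so I'm handing in.

Run:
```python
from cell import env, eyes, job
print(job.close_job())
s=env.state();print(s["clock"],s["tcp_pos"],s["grip_width"])
```

```text
the job is handed in; nothing more can be done
None
the job is handed in; nothing more can be done
```

The job is handed in, at about 26 s on the robot's clock against the 67 s limit. I set both loose vials upright in the carrier's empty wells. I then gripped the bar handle at its middle with 100 N, lifted the carrier about 14 cm, and held it there.

**Last checks before handing in:**
- **Vials:** a side view of the held carrier showed all four upright.
- **Level:** the plate matched the predicted level outline to about 1 pixel.
- **Load:** the wrist carried about 6.3 N (full carrier expected at about 6.2 N), with moments near zero.
- **Stillness:** the arm was still, and the grip width was steady at about 0.145.

**Disagreements:**
- **Cap heights:** after the second vial went in, matching two caps between the views failed because the gripper hid them from the side camera. I relied on the top view, which put all four caps on a regular grid.
- **TCP readings:** they wavered by 1–2 mm just after moves.
- **Cartons and jar:** I kept the arm away from them but did not measure their positions again at the end.

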